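# Uncover the bottle-warming bath with the lid lifter

## Task

Open the warming bath so that the vials inside can be reached: pick up the standing lifter by its orange handle, hook it under the bail of the blue lid, and lift the lid off and lower it gently onto the middle of the round cork mat, keeping it level and never touching it with the gripper. Then unhook the lifter and stand it upright on the desk, clear of the lid. Leave the other bottles and the jar alone.

Things in the scene. Friction and masses are not known exactly. Their poses are not given: they have to be found in the camera images.
- lifter: Loose C-shaped steel hook (sizes in mm), 0.22 kg, orange handle on top, standing on its own flat foot. Origin: underside of the foot, right below the handle; z up, +x the way the open side of the C points. Foot plate 6 thick, 40 wide (y), x -32 to 26; on it an upturned lip, x 10 to 16, top at z 16. Back stem 24 wide, x -24 to -12, up to z 64. Top arm, underside at z 56.
- lifter_grip (a point): On the lifter's square orange handle (24 x 24 mm, z 60 to 112 above the foot's underside), 90 above the lifter's origin: the place to grip it from above. Axes as the lifter's.
- lifter_seat (a point): Top of the lifter's foot plate between stem and lip, 6 mm above the lifter's origin: a bar that rests here (free space x -12 to 10) hangs right below the handle.
- lid: Loose round lid (sizes in mm), 0.22 kg: blue disc, diameter 140, 5 thick, over a steel locating step, diameter 112, 6 high. Origin: centre of the step's underside; z up; disc top at z 11. A dark bail stands on it: posts at y -42 and +42, joined by a level bar. On the bath the disc lies on the rim, the step reaching 6 into it with 5 play all round; nothing else holds it.
- bail (a point): Middle of the lid's bail bar, on its axis, 56 mm above the lid's origin; bar diameter 8 mm, along the lid's y. 41 is free between disc and bar, 76 between the posts. The bail can be entered along the lid's +x or -x.
- bath: Fixed round aluminium warming bath with a black foot band, outer diameter 132 mm, 65 high, wall 5, holding amber vials that end at 48. Origin: centre of its underside, on the desk.
- mat: Fixed round cork mat, diameter 210 mm, 4 mm thick. Origin: centre of its underside, on the desk; its top is at z = 4 mm. The lid placed here stands on its step.
- bottle_a: Bystander: loose aluminium bottle with black cap, diameter 36 mm, 85 high. Origin: centre of its underside.
- bottle_b: Bystander: the same kind of aluminium bottle, diameter 36 mm, 85 high. Origin: centre of its underside.
- vial_amber: Bystander: loose amber vial with black cap, diameter 28 mm, 55 high. Origin: centre of its underside.
- jar_white: Bystander: loose white jar with red lid, diameter 52 mm, 42 high. Origin: centre of its underside.
Not all that is in view belongs to the job. Several things have the shape of the lifter; the one meant has the colours described above.

How it is judged:
By the outcome, as a careful person would: the job done as asked, in the order asked, and still so for the second after the job is handed in, with the robot touching nothing.
It also fails if it takes over 64 s, if anything falls off the work surface, if the arm or the gripper's body presses on something with over 40 N, if the wrist force passes 120 N, or if a joint passes its speed limit or range.

## Robot

A 6-joint arm with a two-finger parallel gripper is mounted at the origin on the work surface. World frame = base frame: x ahead of the robot, y to its left, z up, the work surface at z = 0. Lengths are in m, angles in rad, forces in N, time in s.
With the tool pointing down it reaches from about 0.35 to 0.85 m from the base axis. Payload 8.1 kg.
Tool frame: the origin (TCP) lies at the centre of the arm's flange, where the gripper is bolted on; the fingertips stand 186 mm ahead of it and the grasp point (between the pads) lies 167 mm ahead of it (robot.pinch_z is the distance from the TCP to the grasp point, in m); z points along the fingers, y is the line along which they close (so a half turn about z gives the same grasp; the last joint's range is limited). The gripper opens to 93 mm and grips with 3 to 60 N. Pads are 15 mm wide; open, the fingers measure 128 mm over their backs; the gripper's body (75 mm by 188 mm) begins 65 mm behind the grasp point.
Start: joints at [1.131, 0.13, 1.488, -0, 1.523, -0.085], TCP at [0.208, 0.563, 0.405] pointing down, gripper open.
Joint ranges: [-2.96, 2.96], [-0.89, 2.26], [0.02, 2.5], [-1.34, 4.48], [0, 2.73], [-2.66, 2.66]. Speed limits (rad/s): [2.39, 2.39, 2.79, 3.14, 3.14, 3.14].

## Interface

Orientations are given as [roll, pitch, yaw] about the fixed x, y, z axes, in that order (R = Rz(yaw) Ry(pitch) Rx(roll)).
In Python, from cell import robot gives the robot as it stands.
- The arm moves only by the tool send_rows, never from a script. Its argument "commands" is a list that holds one entry, the list of rows, each a list of 5 numbers: the closure, from -1 (fully open) to 1 (shut), then the shift along the tool's x, y, z each as a share of 30 mm, from -1 to 1, then the turn about the tool's z as a share of 5 degrees, from -1 to 1. A call has 1 to 8 rows; each row shifts and turns the commanded pose from where the row before left it, along the tool's axes as they then stand; what a row does not reach is not made up. A row lasts 1/10 s, in which the tool goes at most 50 mm and 8.59 degrees, less where a joint would pass 70% of its speed; a pose out of reach is approached as far as the arm can. A call with a number of a shift or a turn outside -1 to 1 is refused whole. A call with a gripper value outside its range is refused whole. The fingers move at their own pace and stop on an object; "grip_force" is the grip in N (left out, the last holds). Time passes only in rows, so rows that do not move let the fingers close. It gives the time, the measured TCP pose, the force, the opening and the grip force at its end, in the units of the state.
- robot.sense(): the state, without advancing time (a new reading comes with each control period).
- robot.grab_frame(name): name is "scene" or "top" or "wrist"; returns a dict with "frame" (384x512x3 uint8, red, green, blue), "K" (3x3 intrinsics, pixels), "k1" (the pictures are not rectified: a ray, as slopes to the right and down, at radius r is drawn at 1 + k1 r^2 times it, then the intrinsics apply), "origin" and "orientation" of the camera in the world. Camera axes: x right, y down, z forward; pixel columns grow to the right and rows downward; lengths in m; the calibration is good to about 2 mm. A picture is of the moment at which its call begins. There is no depth.
- robot.job_done(): hands the job in; it is judged then, once.
The state is a dict: "clock": time; "qpos": joint angles; "joint_velocities": joint speeds; "joint_efforts": joint torques, N m; "position": TCP position; "ee_rot": TCP orientation; "ft_force": force on the tool from outside, world axes, zero at the start; "moment": the same for the moment, N m; "finger_gap": finger opening in m; "grasp_force": force on a finger pad.
Only numpy, scipy, OpenCV 4.12 (cv2) and the standard library are available. Lean on these libraries where they do the work, as an engineer would, in place of code of your own. Each camera call takes 0.05 s, during which the arm holds its last target. There are 200 camera calls.

## Working session

There is one attempt and no reset: what is moved stays moved. The work goes in short steps, Python scripts to look and compute and a tool call to move; the robot and the scene stay as the last step left them, time stands still between calls to the robot, and variables do not carry over. Pictures are saved under pics/ and viewed, at most 10 in all, crops included, and the job is handed in when it is done.

Besides the shell and the picture viewer there is one more tool, called after ">>>" as name([rows], argument=value, ...), one row to a line, values as JSON. send_rows: Moves the arm, as the interface text tells. Shift numbers are shares of 30 mm and turn numbers shares of 5 degrees, none past 1 either way. Its arguments: {"type":"object","properties":{"commands":{"type":"array"},"grip_force":{"type":"number"}},"required":["commands"]}

```bash
mkdir -p pics; cat > h.py <<'E'
import numpy as np, cv2
from cell import robot
from scipy.spatial.transform import Rotation as Ro
def cam(n):
    f=robot.grab_frame(n); o=np.array(f["orientation"],float)
    f["R"]=o if o.shape==(3,3) else Ro.from_euler('xyz',o).as_matrix()
    return f
def ray(f,uv):
    uv=np.atleast_2d(np.array(uv,float)); K=np.array(f["K"]); 
    D=np.array([f["k1"],0,0,0,0.])
    n=cv2.undistortPoints(uv[:,None],K,D)[:,0]
    return np.c_[n,np.ones(len(n))]@f["R"].T
def onz(f,uv,z):
    d=ray(f,uv); o=np.array(f["origin"]); return o+d*((z-o[2])/d[:,2])[:,None]
def proj(f,P):
    R=f["R"]; o=np.array(f["origin"],float)
    p=(np.atleast_2d(P)-o)@R
    return cv2.projectPoints(p,np.zeros(3),np.zeros(3),np.array(f["K"]),np.array([f["k1"],0,0,0,0.]))[0][:,0]
def tri(f,a,g,b):
    d1=ray(f,a)[0];d2=ray(g,b)[0];o1=np.array(f["origin"]);o2=np.array(g["origin"])
    s=np.linalg.lstsq(np.c_[d1,-d2],o2-o1,rcond=None)[0]
    p,q=o1+s[0]*d1,o2+s[1]*d2; return (p+q)/2,np.linalg.norm(p-q)
def save(f,n,crop=None,k=1):
    i=f["frame"][:,:,::-1]
    if crop: x0,y0,x1,y1=crop; i=i[y0:y1,x0:x1]
    cv2.imwrite("pics/"+n,cv2.resize(i,None,fx=k,fy=k,interpolation=cv2.INTER_CUBIC))
E
python3 - <<'E'
from h import *
print(robot.sense())
for n in("scene","top"):
    f=cam(n); save(f,n+"0.png"); print(n,f["origin"],f["orientation"],f["K"],f["k1"])
a=cv2.imread("pics/scene0.png")
E
```

```text
{'clock': 0.0, 'qpos': array([ 1.13058187e+00,  1.31161292e-01,  1.48927805e+00, -4.98852312e-07,
        1.52300683e+00, -8.54274905e-02]), 'joint_velocities': array([ 0.00215619,  0.00190092, -0.00081225,  0.00013198, -0.00085462,
        0.00146711]), 'joint_efforts': array([-4.22374005e-04, -5.59840572e+01, -4.91753054e+01,  7.66658527e-02,
        3.58930626e-02, -1.80480070e-04]), 'position': array([0.20833022, 0.56242466, 0.40368774]), 'ee_rot': array([-3.13974585e+00, -1.57652816e-04,  2.78680557e+00]), 'ft_force': array([0.10019188, 0.53927964, 0.05486899]), 'moment': array([-0.0833062 , -0.00363959,  0.03519931]), 'grasp_force': 0.0, 'finger_gap': 0.09308840409273825}
scene [1.11512231 0.03521841 0.68117109] [-2.39634905  0.00338375  1.60641786] [[368.26847859   0.         263.0195886 ]
 [  0.         368.26847859 192.61240863]
 [  0.           0.           1.        ]] -0.051690376991655754
top [0.38900902 0.00682972 1.07897779] [-2.91421352  0.00367615 -1.62109322] [[496.11938057   0.         256.99441359]
 [  0.         496.11938057 189.12454423]
 [  0.           0.           1.        ]] -0.2232168030321344
```

View pics/scene0.png

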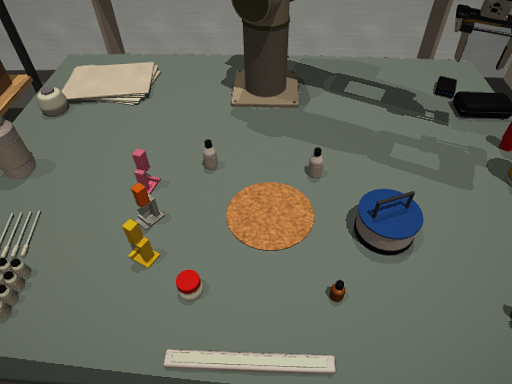

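View pics/top0.png

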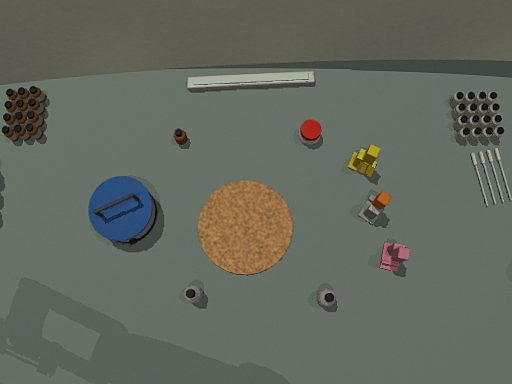

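Three lifter-shaped things show up: pink (scene 145,170; top 395,255), orange and steel (scene 145,205; top 375,207) and yellow (scene 140,243; top 366,160). Only the middle one has an orange handle on a steel body, so it fits. The blue lid is at scene (390,215) / top (122,208), and the mat is at scene (270,214) / top (245,227).

```bash
python3 - <<'E'
from h import *
S,T=cam("scene"),cam("top")
a=cv2.resize(S["frame"][170:240,105:195,::-1],None,fx=4.4,fy=4.4,interpolation=2)
b=cv2.resize(T["frame"][180:235,345:415,::-1],None,fx=5.6,fy=5.6,interpolation=2)
c=cv2.resize(S["frame"][180:255,345:435,::-1],None,fx=4.4,fy=4.4,interpolation=2)
d=cv2.resize(T["frame"][165:255,80:170,::-1],None,fx=4.4,fy=4.4,interpolation=2)
H=308
o=[cv2.resize(q,(390,295)) for q in(a,b,c,d)]
cv2.imwrite("pics/crop.png",np.vstack([np.hstack(o[:2]),np.hstack(o[2:])]))
def mask(f,lo,hi,box):
    h=cv2.cvtColor(f["frame"],cv2.COLOR_RGB2HSV); m=cv2.inRange(h,lo,hi); k=np.zeros_like(m);x0,y0,x1,y1=box;k[y0:y1,x0:x1]=1
    m=m*k; n,l,s,c=cv2.connectedComponentsWithStats(m); i=1+np.argmax(s[1:,4]); return (l==i).astype(np.uint8),c[i],s[i]
for nm,lo,hi,bs,bt in(("orange",(3,150,90),(14,255,255),(125,175,170,215),(350,185,400,220)),
  ("mat",(5,80,60),(25,255,255),(215,170,330,260),(190,170,300,280)),
  ("blue",(100,120,50),(125,255,255),(345,180,435,250),(80,165,170,250))):
    out=[]
    for f,bx in((S,bs),(T,bt)):
        m,c,s=mask(f,lo,hi,bx)
        cn=max(cv2.findContours(m,0,1)[0],key=len); out.append((c,s,cn))
    print(nm,[(np.round(o[0],1),o[1]) for o in out],"rect",[cv2.minAreaRect(o[2]) for o in out])
    if nm=="orange": print(tri(S,out[0][0],T,out[1][0]))
    z={"mat":.004,"blue":.070,"orange":.112}[nm]
    for f,o in zip((S,T),out):
        P=onz(f,o[2][:,0].astype(float),z)[:,:2].astype(np.float32)
        hull=cv2.convexHull(P*1000)
        print(cv2.fitEllipse(hull) if len(hull)>5 else 0, cv2.minEnclosingCircle(P*1000))
E
```

```text
orange [(array([140.6, 193.7]), array([131, 182,  19,  25, 264], dtype=int32)), (array([382.6, 198.3]), array([373, 191,  18,  15,  85], dtype=int32))] rect [((140.49998474121094, 194.0), (24.140392303466797, 13.55575942993164), 68.19859313964844), ((381.8088073730469, 198.9852752685547), (13.033891677856445, 14.234382629394531), 30.963754653930664)]
(array([ 0.58393459, -0.2559635 ,  0.09248353]), np.float64(0.004891184014248814))
((600.8037109375, -245.3107452392578), (29.5251522064209, 77.71741485595703), 120.84972381591797) ((601.6734619140625, -244.24111938476562), 36.85609436035156)
((577.9096069335938, -250.51637268066406), (24.98883819580078, 44.5531005859375), 40.42225646972656) ((579.3729248046875, -250.94668579101562), 19.018693923950195)
mat [(array([269.8, 215.9]), array([ 226,  182,   89,   69, 4766], dtype=int32)), (array([244.8, 227.2]), array([ 198,  180,   95,   95, 7031], dtype=int32))] rect [((270.0, 216.0), (68.0, 88.0), 90.0), ((245.0, 227.0), (94.0, 94.0), 90.0)]
((556.603271484375, 29.272504806518555), (208.96337890625, 210.21331787109375), 88.24983215332031) ((556.675048828125, 29.292577743530273), 105.39198303222656)
((555.4909057617188, 29.31759262084961), (208.26173400878906, 208.7794647216797), 93.708740234375) ((555.4837036132812, 29.18741798400879), 104.763916015625)
blue [(array([390.3, 214.3]), array([ 358,  189,   65,   50, 2280], dtype=int32)), (array([120.4, 208.3]), array([  89,  176,   63,   65, 2981], dtype=int32))] rect [((390.3000183105469, 213.39999389648438), (66.18761444091797, 46.957427978515625), 26.56505012512207), ((120.0, 208.0), (64.0, 62.0), 90.0)]
((599.4291381835938, 289.7941589355469), (137.74404907226562, 138.93003845214844), 84.97847747802734) ((599.4056396484375, 289.9574279785156), 69.78362274169922)
((597.370849609375, 290.69232177734375), (137.58843994140625, 137.9122772216797), 93.83194732666016) ((597.2435302734375, 290.4895324707031), 69.39409637451172)
```

View pics/crop.png

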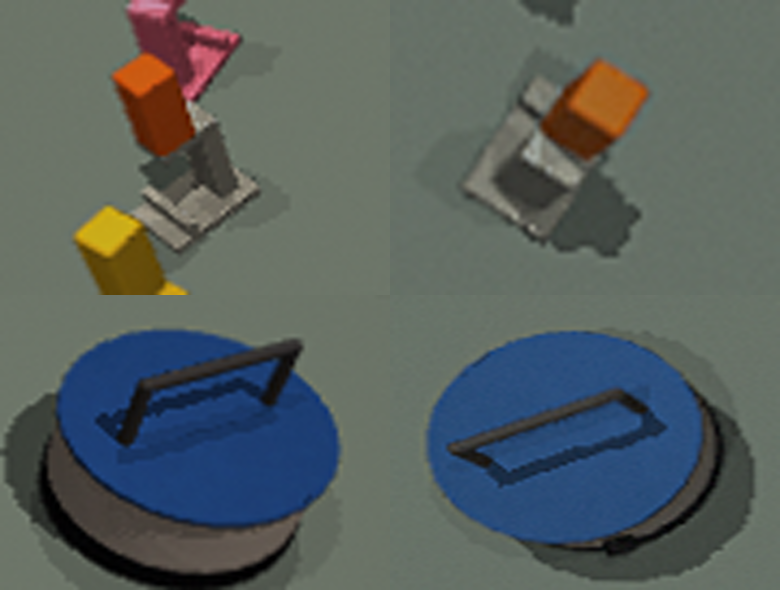

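The enlarged crop confirms the orange-handled steel lifter, with its open side (the lip) toward world +x,−y. The bail bar is upright and unobstructed. I'll measure the handle top, the lifter yaw and the bar ends next.

```bash
python3 - <<'E'
from h import *
S,T=cam("scene"),cam("top")
# orange: split top face (bright) in each view
for nm,f,bx in(("S",S,(125,175,170,215)),("T",T,(365,185,400,215))):
    h=cv2.cvtColor(f["frame"],cv2.COLOR_RGB2HSV); x0,y0,x1,y1=bx
    sub=h[y0:y1,x0:x1]; o=(sub[...,0]<16)&(sub[...,1]>140)&(sub[...,2]>60)
    th,_=cv2.threshold(sub[...,2][o].reshape(-1,1),0,255,cv2.THRESH_OTSU)
    m=(o&(sub[...,2]>th)).astype(np.uint8)
    c=max(cv2.findContours(m,0,1)[0],key=len)[:,0]+[x0,y0]; M=np.argwhere(m)[:,::-1].mean(0)+[x0,y0]
    P=onz(f,c,.112)[:,:2]*1000
    print(nm,th,m.sum(),M,onz(f,M,.112)[0],cv2.minAreaRect(P.astype(np.float32)))
    globals()["M"+nm]=M
print("tri top",tri(S,MS,T,MT))
# foot grey: top view mask vs desk
for nm,f,bx in(("S",S,(130,190,170,230)),("T",T,(355,190,392,228))):
    x0,y0,x1,y1=bx; sub=f["frame"][y0:y1,x0:x1].astype(int)
    m=((sub[...,0]-sub[...,1]>0)&(sub[...,2]>60)).astype(np.uint8)
    m=cv2.morphologyEx(m,cv2.MORPH_OPEN,np.ones((2,2),np.uint8))
    c=max(cv2.findContours(m,0,1)[0],key=cv2.contourArea)[:,0]+[x0,y0]
    P=onz(f,c,.006)[:,:2]*1000
    print("foot",nm,m.sum(),cv2.minAreaRect(P.astype(np.float32)))
# bar: dark pixels within lid
for nm,f,bx in(("S",S,(365,188,420,218)),("T",T,(90,185,145,222))):
    x0,y0,x1,y1=bx; sub=f["frame"][y0:y1,x0:x1].astype(int)
    m=((sub.max(2)<95)&(sub[...,2]-sub[...,0]<22)).astype(np.uint8)
    n,l,s,ce=cv2.connectedComponentsWithStats(m); i=1+np.argmax(s[1:,4]); q=np.argwhere(l==i)[:,::-1]+[x0,y0]
    print("bar",nm,s[i],q[q[:,0].argmin()],q[q[:,0].argmax()])
    P=onz(f,q.astype(float),.115)[:,:2]*1000
    np.save("bar"+nm,P)
    if nm=="S": print('\n'.join(''.join('#' if v else '.' for v in r) for r in m))
    else: print('\n'.join(''.join('#' if v else '.' for v in r) for r in m))
E
```

```text
S 149.0 82 [137.46341463 187.17073171] [ 0.58318401 -0.25562866  0.112     ] ((582.9259033203125, -255.5584716796875), (23.646211624145508, 22.210208892822266), 52.785682678222656)
T 121.0 117 [383.68376068 197.8034188 ] [ 0.58157642 -0.25566078  0.112     ] ((581.597412109375, -255.56686401367188), (22.65336799621582, 22.293987274169922), 53.77729034423828)
tri top (array([ 0.58189109, -0.2561855 ,  0.11060482]), np.float64(0.00028767957043028514))
foot S 277 ((582.0831909179688, -253.45169067382812), (46.36036682128906, 57.441585540771484), 55.77079391479492)Traceback (most recent call last):
  File "<stdin>", line 19, in <module>
ValueError: max() iterable argument is empty
```

>>> send_rows([
  [[-0.2, -0.96, -0.965, 0, 0], [-0.2, -0.96, -0.965, 0, 0], [-0.2, -0.96, -0.965, 0, 0], [-0.2, -0.96, -0.965, 0, 0], [-0.2, -0.96, -0.965, 0, 0], [-0.2, -0.96, -0.965, 0, 0], [-0.2, -0.96, -0.965, 0, 0], [-0.2, -0.96, -0.965, 0, 0]],
])

```text
clock: 1.1
position: [0.3443, 0.2639, 0.4049]
ee_rot: [3.141, 0.0, 2.787]
ft_force: [0.1, -0.0, -0.1]
finger_gap: 0.056
grasp_force: 0.0
```

>>> send_rows([
  [[-0.2, -0.96, -0.965, 0, 0], [-0.2, -0.96, -0.965, 0, 0], [-0.2, -0.96, -0.965, 0, 0], [-0.2, -0.96, -0.965, 0, 0], [-0.2, -0.96, -0.965, 0, 0], [-0.2, -0.96, -0.965, 0, 0], [-0.2, -0.96, -0.965, 0, 0], [-0.2, -0.96, -0.965, 0, 0]],
])

```text
clock: 1.9
position: [0.48, -0.0335, 0.4049]
ee_rot: [3.141, 0.001, 2.787]
ft_force: [0.2, 0.5, 0.1]
finger_gap: 0.0562
grasp_force: 0.0
```

>>> send_rows([
  [[-0.2, -0.96, -0.965, 0, 0], [-0.2, -0.96, -0.965, 0, 0], [-0.2, -0.96, -0.965, 0, 0], [-0.2, -0.96, -0.965, 0, 0], [-0.2, -0.96, -0.965, 0, 0], [-0.2, -0.96, -0.965, 0, 0], [-0.2, 0, 0, 0, 1], [-0.2, 0, 0, 0, 1]],
])

```text
clock: 2.7
position: [0.5814, -0.2562, 0.4035]
ee_rot: [-3.142, -0.002, 2.607]
ft_force: [-0.1, 0.2, 0.1]
finger_gap: 0.0556
grasp_force: 0.0
```

>>> send_rows([
  [[-0.2, 0, 0, 0, 1], [-0.2, 0, 0, 0, 1], [-0.2, 0, 0, 0, 1], [-0.2, 0, 0, 0, 1], [-0.2, 0, 0, 0, 1], [-0.2, 0, 0, 0, 1], [-0.2, 0, 0, 0, 1], [-0.2, 0, 0, 0, 1]],
])

```text
clock: 3.5
position: [0.5813, -0.2547, 0.4046]
ee_rot: [-3.141, -0.0, 1.911]
ft_force: [0.8, -0.3, -0.2]
finger_gap: 0.0559
grasp_force: 0.0
```

>>> send_rows([
  [[-0.2, 0, 0, 0, 1], [-0.2, 0, 0, 0, 1], [-0.2, 0, 0, 0, 1], [-0.2, 0, 0, 0, 1], [-0.2, 0, 0, 0, 1], [-0.2, 0, 0, 0, 1], [-0.2, 0, 0, 0, 1], [-0.2, 0, 0, 0, 1]],
])

```text
clock: 4.3
position: [0.5813, -0.2547, 0.4046]
ee_rot: [-3.141, -0.0, 1.212]
ft_force: [-0.7, 0.7, 0.1]
finger_gap: 0.056
grasp_force: 0.0
```

>>> send_rows([
  [[-0.2, 0, 0, 0, 1], [-0.2, 0, 0, 0, 1], [-0.2, 0, 0, 0, 1], [-0.2, 0, 0, 0, 0], [-0.2, 0, 0, 0, 0]],
])

```text
clock: 4.8
position: [0.5813, -0.2547, 0.4046]
ee_rot: [-3.141, 0.0, 0.957]
ft_force: [-1.1, -0.5, 0.8]
finger_gap: 0.0561
grasp_force: 0.0
```

```bash
python3 - <<'E'
from h import *
s=robot.sense(); print(s["clock"],s["position"],s["ee_rot"],np.degrees(s["ee_rot"][2]),s["qpos"],s["finger_gap"])
S,T,W=cam("scene"),cam("top"),cam("wrist"); save(W,"w1.png")
for nm,f,bx in(("S",S,(365,188,420,218)),("T",T,(90,185,145,222))):
    x0,y0,x1,y1=bx; sub=f["frame"][y0:y1,x0:x1].astype(int)
    m=((sub.max(2)<95)&(sub[...,2]-sub[...,0]<22)).astype(np.uint8)
    n,l,st,ce=cv2.connectedComponentsWithStats(m); i=1+np.argmax(st[1:,4])
    print(nm,st[i]); print('\n'.join(''.join('#' if v else '.' for v in r) for r in m))
E
```

```text
4.8 [ 0.58127749 -0.25468436  0.40464058] [-3.14139465e+00  3.70254280e-05  9.56799925e-01] 54.82059753459196 [-4.93714000e-01  2.23611813e-01  1.38415533e+00 -1.30080125e-05
  1.53402652e+00  1.20282885e-01] 0.056065391838981245
S [  7   3  43  27 238]
.......................................................
.......................................................
.......................................................
..............................................###......
...........................................#######.....
.......................................###########.....
.....................................#############.....
..................................###############......
..............................############..#####......
...........................############......###.......
.......................############.........####.......
....................############............###........
.................############..............####........
.............#############.................###.........
............##########....................####.........
......
[... 2229 characters left out ...]
............................
....########...........................................
...#######.............................................
....######.............................................
....#######............................................
......#######..........................................
........######.........................................
..........###..........................................
............#..........................................
.......................................................
.......................................................
.......................................................
.......................................................
```

View pics/w1.png

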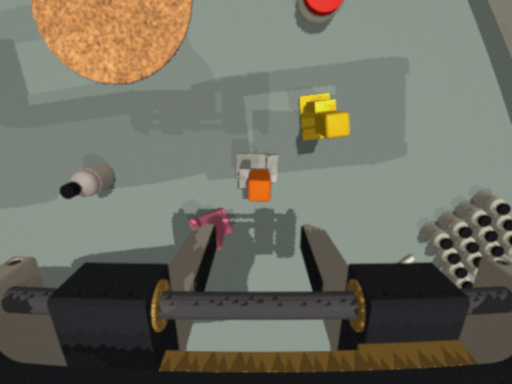

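The wrist view shows the orange handle at (259,185), nearly square to the image. The yellow and pink lifters are clear of the fingers' path.

```bash
python3 - <<'E'
from h import *
S,T,W=cam("scene"),cam("top"),cam("wrist")
h=cv2.cvtColor(W["frame"],cv2.COLOR_RGB2HSV)[165:210,235:285]
m=((h[...,0]<14)&(h[...,1]>170)&(h[...,2]>60))
print(np.where(m,h[...,2],0)[::2,8:44:2])
th,_=cv2.threshold(h[...,2][m].reshape(-1,1),0,255,cv2.THRESH_OTSU)
m=(m&(h[...,2]>th)).astype(np.uint8)
c=max(cv2.findContours(m,0,1)[0],key=len)[:,0]+[235,165]
P=onz(W,c,.112)[:,:2]*1000; print("handle W",th,cv2.minAreaRect(P.astype(np.float32)))
e={}
for nm,f,bx,poly in(("S",S,(365,188),[(14,13),(24,9.7),(34,6.7),(44,3.7)]),("T",T,(90,185),0)):
    x0,y0=bx; sub=f["frame"][y0:y0+37,x0:x0+55].astype(int)
    m=((sub.max(2)<95)&(sub[...,2]-sub[...,0]<22))
    pts=[]
    rng=range(17,37) if nm=="S" else range(8,36)
    for cx in rng:
        r=np.where(m[:,cx])[0]
        pts.append((cx+x0,r.mean()+y0))
    pts=np.array(pts,float); k=np.polyfit(pts[:,0],pts[:,1],1)
    res=np.abs(np.polyval(k,pts[:,0])-pts[:,1]).max()
    P=onz(f,pts,.115)[:,:2]; v=cv2.fitLine(P.astype(np.float32)*1000,cv2.DIST_L2,0,.01,.01).ravel()
    print(nm,res,v,"dir deg",np.degrees(np.arctan2(v[1],v[0])))
    ends=((376.5,202),(413.5,192)) if nm=="S" else ((95,211),(132.5,195.5))
    E=onz(f,np.array(ends),.115); print(E,E.mean(0),np.linalg.norm(E[0]-E[1])); e[nm]=ends
for i in(0,1): print("tri",tri(S,e["S"][i],T,e["T"][i]))
E
```

```text
[[  0   0   0   0   0   0   0   0   0   0   0   0   0   0   0   0   0   0]
 [  0   0   0   0   0   0   0   0   0   0   0   0   0   0   0   0   0   0]
 [  0   0   0   0   0   0   0   0   0   0   0   0   0   0   0   0   0   0]
 [  0   0   0   0 128 133 134 134 133 133 133 131 132   0   0   0   0   0]
 [  0   0   0   0 131 134 132 133 134 133 133 135 134   0   0   0   0   0]
 [  0   0   0   0 131 133 134 134 134 136 136 134 133   0   0   0   0   0]
 [  0   0   0   0 133 136 134 134 135 136 135 135 137   0   0   0   0   0]
 [  0   0   0 129 157 151 153 152 149 135 140 146 144 139   0   0   0   0]
 [  0   0   0 185 218 216 219 217 215 207 210 211 212 195   0   0   0   0]
 [  0   0   0 197 228 229 230 229 229 230 229 230 229 213   0   0   0   0]
 [  0   0   0 199 229 229 230 230 231 232 231 232 230 211   0   0   0   0]
 [  0   0   0 200 228 229 229 229 230 229 231 231 230 213   0   0   0   0]
 [  0   0   0 201 228 228 229 229 229 229 230 230 229 212   0   0   0   0]
 [  0   0   0 202 227 228 228 229 228 229 228 230 228 208   0   0   0   0]
 [  0   0   0 202 227 228 227 228 229 228 228 229 
[... 663 characters left out ...]
255.52508544921875), (21.6370849609375, 20.842548370361328), 54.73920440673828)
S 0.30225563909777975 [ 3.706909e-01 -9.287563e-01  6.016935e+02  2.811933e+02] dir deg -68.24176
[[0.61170299 0.24825849 0.115     ]
 [0.58101116 0.33194167 0.115     ]] [0.59635707 0.29010008 0.115     ] 0.08913395463332932
T 2.6949917898194258 [ 4.4050029e-01 -8.9775246e-01  5.9520398e+02  2.9475452e+02] dir deg -63.864193
[[0.5832712  0.32953246 0.115     ]
 [0.61160739 0.25092103 0.115     ]] [0.5974393  0.29022674 0.115     ] 0.0835625324772625
tri (array([0.58363155, 0.29655646, 0.09416813]), np.float64(0.07581764142940152))
tri (array([0.61376834, 0.27737426, 0.14772592]), np.float64(0.06905680056822504))
```

>>> send_rows([
  [[-0.2, 0, 0, 0.8, 0], [-0.2, 0, 0, 0.9, 0], [-0.2, 0, 0, 0.9, 0], [-0.2, 0, 0, 0.9, 0], [-0.2, 0, 0, 0.8, 0], [-0.2, 0, 0, 0.6, 0], [-0.2, 0.0, 0, 0, 0]],
])

```text
clock: 5.8
position: [0.58, -0.254, 0.2541]
ee_rot: [-3.136, 0.001, 0.955]
ft_force: [-0.9, 0.3, -0.2]
finger_gap: 0.0558
grasp_force: 0.0
```

>>> send_rows([
  [[0.2, 0, 0, 0, 0], [0.5, 0, 0, 0, 0], [0.8, 0, 0, 0, 0], [1, 0, 0, 0, 0], [1, 0, 0, 0, 0], [1, 0, 0, 0, 0]],
], grip_force=35)

```text
clock: 6.4
position: [0.5816, -0.2549, 0.2587]
ee_rot: [3.14, -0.0, 0.954]
ft_force: [1.3, 0.2, 4.3]
finger_gap: 0.0239
grasp_force: 34.7
```

>>> send_rows([
  [[1, 0, 0, -0.3, 0], [1, 0, 0, -0.8, 0], [1, 0, 0, -0.9, 0], [1, 0, 0, -0.9, 0], [1, 0, 0, -0.9, 0], [1, 0, 0, -0.9, -0.5], [1, 0, 0, -0.6, -0.9], [1, 0, 0, -0.2, -0.9]],
])

```text
clock: 7.2
position: [0.5815, -0.2548, 0.4259]
ee_rot: [3.138, 0.0, 1.158]
ft_force: [0.2, -0.4, -2.8]
finger_gap: 0.0239
grasp_force: 34.7
```

>>> send_rows([
  [[1, 0, 0, 0, -0.9], [1, 0, 0, 0, -0.9], [1, 0, 0, 0, -0.9], [1, 0, 0, 0, -0.9], [1, 0, 0, 0, -0.9], [1, 0, 0, 0, -0.9], [1, 0, 0, 0, -0.9], [1, 0, 0, 0, -0.9]],
])

```text
clock: 8.0
position: [0.581, -0.2545, 0.4224]
ee_rot: [-3.14, -0.001, 1.787]
ft_force: [0.1, 0.1, -2.7]
finger_gap: 0.0237
grasp_force: 34.7
```

>>> send_rows([
  [[1, 0, 0, 0, -0.9], [1, 0, 0, 0, -0.9], [1, 0, 0, 0, 0], [1, 0, 0, 0, 0]],
])

```text
clock: 8.4
position: [0.5811, -0.2546, 0.4225]
ee_rot: [-3.141, -0.001, 1.938]
ft_force: [0.3, 0.4, -2.7]
finger_gap: 0.0236
grasp_force: 34.7
```

```bash
python3 - <<'E'
from h import *
s=robot.sense(); y=s["ee_rot"][2]; print(s["clock"],s["position"],np.degrees(s["ee_rot"]),s["finger_gap"])
yl=np.radians(21); tgt=np.array([.597,.290])-0.050*np.array([np.cos(yl),np.sin(yl)])
d=tgt-s["position"][:2]; X=np.array([np.cos(y),np.sin(y)]);Y=np.array([np.sin(y),-np.cos(y)])
print(tgt,d,"shares x,y",d@X/.03,d@Y/.03)
S=cam("scene"); save(S,"s2.png",(100,40,300,190),3.5)
E
```

```text
8.4 [ 0.5811434  -0.25463815  0.42248318] [-1.79965889e+02 -3.71059255e-02  1.11036595e+02] 0.02360837141772548
[0.55032098 0.2720816 ] [-0.03082242  0.52671975] shares x,y 16.755957708011824 5.343512194598001
```

View pics/s2.png

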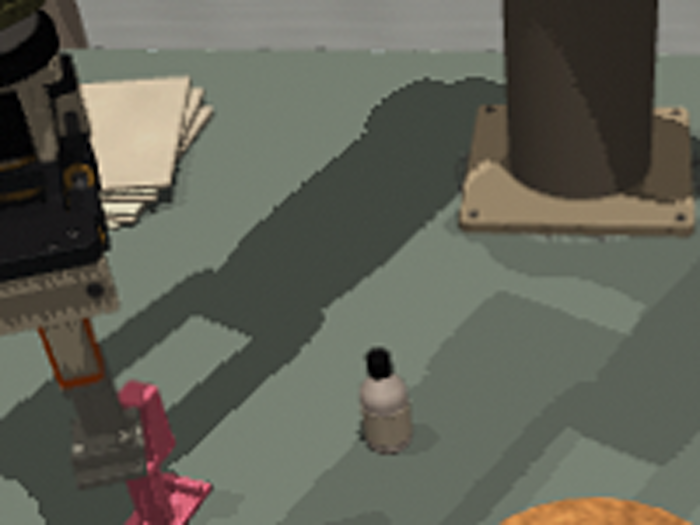

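The lifter is held upright in the gripper, with its foot hanging at crop (105,465). It clears the pink one.

>>> send_rows([
  [[1, 0.4, 0.13, 0, 0], [1, 0.9, 0.29, 0, 0], [1, 0.9, 0.29, 0, 0], [1, 0.9, 0.29, 0, 0], [1, 0.9, 0.29, 0, 0], [1, 0.9, 0.29, 0, 0], [1, 0.9, 0.29, 0, 0], [1, 0.9, 0.29, 0, 0]],
])

```text
clock: 9.25
position: [0.5686, -0.0419, 0.4229]
ee_rot: [3.141, -0.0, 1.94]
ft_force: [0.8, -0.8, -3.2]
finger_gap: 0.024
grasp_force: 34.7
```

>>> send_rows([
  [[1, 0.9, 0.29, 0, 0], [1, 0.9, 0.29, 0, 0], [1, 0.9, 0.29, 0, 0], [1, 0.9, 0.29, 0, 0], [1, 0.9, 0.29, 0, 0], [1, 0.9, 0.29, 0, 0], [1, 0.9, 0.29, 0, 0], [1, 0.9, 0.29, 0, 0]],
])

```text
clock: 10.05
position: [0.5552, 0.1845, 0.4229]
ee_rot: [3.142, -0.0, 1.94]
ft_force: [0.5, -0.4, -2.8]
finger_gap: 0.0237
grasp_force: 34.7
```

>>> send_rows([
  [[1, 0.9, 0.29, 0, 0], [1, 0.9, 0.29, 0, 0], [1, 0.7, 0.2, 0, 0], [1, 0.35, 0.1, 0, 0], [1, 0, 0, 0, 0], [1, 0, 0, 0, 0]],
])

```text
clock: 10.65
position: [0.5496, 0.2716, 0.4227]
ee_rot: [-3.141, 0.001, 1.94]
ft_force: [0.3, -0.8, -3.3]
finger_gap: 0.024
grasp_force: 34.7
```

```bash
python3 - <<'E'
from h import *
s=robot.sense(); y=s["ee_rot"][2]; print(s["clock"],s["position"],np.degrees(s["ee_rot"]),s["finger_gap"])
W,T,S=cam("wrist"),cam("top"),cam("scene")
a=W["frame"][:,:,::-1]; b=cv2.resize(S["frame"][100:260,330:490,::-1],(384,384)) 
cv2.imwrite("pics/m3.png",cv2.resize(np.hstack([a,b]),(800,343)))
E
```

```text
10.65 [0.54962359 0.27161141 0.42267707] [-1.79981034e+02  3.00533408e-02  1.11169581e+02] 0.023967817745845145
```

View pics/m3.png

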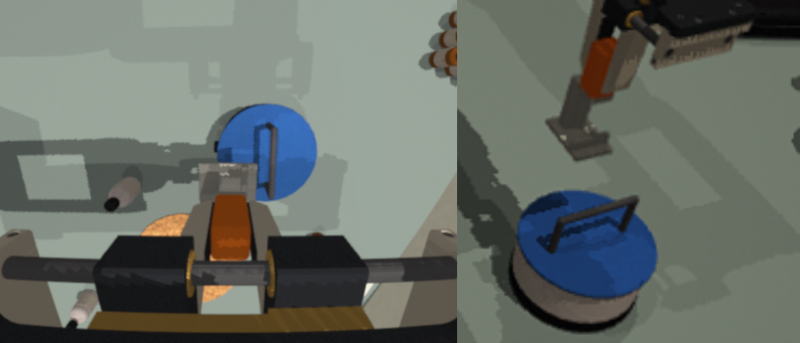

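The wrist view shows the bar almost square to the lifter, at about (271,160), with the foot beside it on the robot side. I'll measure the bar in the wrist frame.

```bash
python3 - <<'E'
from h import *
W=cam("wrist"); sc=512/457.
x0,y0,x1,y1=[int(v*sc) for v in(258,124,284,200)]
sub=W["frame"][y0:y1,x0:x1].astype(int)
m=((sub.max(2)<95)&(sub[...,2]-sub[...,0]<25))
print('\n'.join(''.join('#' if v else '.' for v in r) for r in m[::3]))
pts=np.array([(np.where(r)[0][-6:].mean()+x0,i+y0) for i,r in enumerate(m) if r.sum()>4 and 12<i<70],float)
P=onz(W,pts,.115)[:,:2]*1000; v=cv2.fitLine(P.astype(np.float32),cv2.DIST_HUBER,0,.01,.01).ravel()
print(v,np.degrees(np.arctan2(v[1],v[0])))
E
```

```text
..........####...............
..........########...........
.............########........
...............######........
...............######........
..............######.........
..............######.........
..............######.........
..............######.........
..............######.........
..............######.........
..............######.........
..............#####..........
..............#####..........
.............######..........
.............######..........
.............######..........
.............######..........
.............######..........
.............######..........
.............######..........
.............#####...........
.......###########...........
.......###########...........
.........#########...........
..........########...........
...........#######...........
............######...........
.............................
[ 3.7120315e-01 -9.2855167e-01  5.9500232e+02  2.9568594e+02] -68.21016
```

>>> send_rows([
  [[1, 0, 0, 0.4, -0.12], [1, 0, 0, 0.7, 0], [1, 0, 0, 0.7, 0], [1, 0, 0, 0.6, 0], [1, 0, 0, 0.33, 0], [1, 0, 0, 0, 0]],
])

```text
clock: 11.45
position: [0.5492, 0.2714, 0.3383]
ee_rot: [-3.138, 0.0, 1.951]
ft_force: [-0.7, 0.7, -3.1]
finger_gap: 0.0238
grasp_force: 34.7
```

>>> send_rows([
  [[1, 0, 0.15, 0, 0], [1, 0, 0.3, 0, 0], [1, 0, 0.35, 0, 0], [1, 0, 0.35, 0, 0], [1, 0, 0.3, 0, 0], [1, 0, 0.25, 0, 0], [1, 0, 0, 0, 0], [1, 0, 0, 0, 0]],
])

```text
clock: 12.25
position: [0.5972, 0.2909, 0.3408]
ee_rot: [-3.141, -0.0, 1.951]
ft_force: [0.0, 0.2, -3.8]
finger_gap: 0.0239
grasp_force: 34.7
```

```bash
python3 - <<'E'
from h import *
s=robot.sense(); print(s["clock"],s["position"],np.degrees(s["ee_rot"]),s["ft_force"],s["moment"])
W,S=cam("wrist"),cam("scene")
b=cv2.resize(S["frame"][120:250,330:460,::-1],(384,384),interpolation=2) 
cv2.imwrite("pics/m4.png",cv2.resize(np.hstack([W["frame"][:,:,::-1],b]),(800,343)))
E
```

```text
12.25 [0.59721373 0.29091982 0.34078053] [-1.79985513e+02 -2.88966973e-04  1.11773660e+02] [ 0.03630565  0.2357849  -3.77822509] [-0.12929571 -0.02139641  0.02581154]
```

View pics/m4.png

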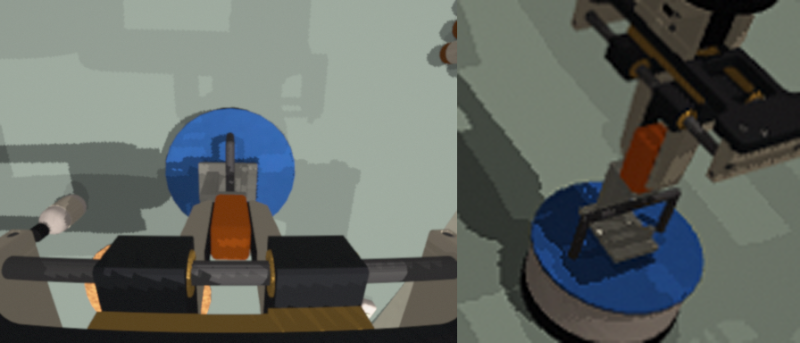

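The foot is now under the bar, at wrist (230,160), with the lip past it and the bar over the seat. I'll lift gently.

>>> send_rows([
  [[1, 0, 0, -0.3, 0], [1, 0, 0, -0.3, 0], [1, 0, 0, -0.1, 0], [1, 0, 0, -0.06, 0], [1, 0, 0, -0.06, 0], [1, 0, 0, -0.06, 0], [1, 0, 0, -0.06, 0], [1, 0, 0, -0.06, 0]],
])

```text
clock: 13.15
position: [0.597, 0.2909, 0.3705]
ee_rot: [-3.141, -0.0, 1.951]
ft_force: [-0.2, 0.9, -5.3]
finger_gap: 0.0239
grasp_force: 34.7
```

>>> send_rows([
  [[1, 0, 0, -0.1, 0], [1, 0, 0, -0.15, 0], [1, 0, 0, -0.2, 0], [1, 0, 0, -0.25, 0], [1, 0, 0, -0.25, 0], [1, 0, 0, -0.2, 0], [1, 0, 0, -0.1, 0], [1, 0, 0, 0, 0]],
])

```text
clock: 13.95
position: [0.5973, 0.2909, 0.4093]
ee_rot: [3.14, 0.0, 1.951]
ft_force: [0.4, 0.6, -5.2]
finger_gap: 0.0242
grasp_force: 34.7
```

```bash
python3 - <<'E'
from h import *
s=robot.sense(); print(s["clock"],s["position"],np.degrees(s["ee_rot"]),s["ft_force"],s["moment"])
W,S=cam("wrist"),cam("scene")
b=cv2.resize(S["frame"][110:250,330:470,::-1],(384,384),interpolation=2) 
cv2.imwrite("pics/m5.png",cv2.resize(np.hstack([W["frame"][:,:,::-1],b]),(800,343)))
E
```

```text
13.95 [0.59725977 0.29091904 0.40925933] [1.79924866e+02 1.38068878e-03 1.11770133e+02] [ 0.39332579  0.56654759 -5.1566797 ] [-0.00178     0.0702968   0.03241803]
```

View pics/m5.png

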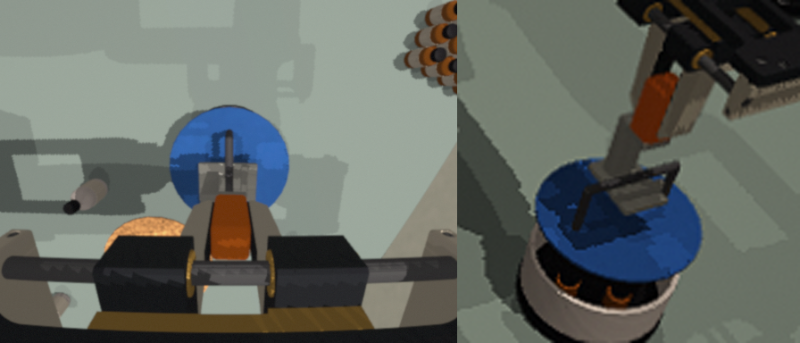

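The lid hangs level clear of the bath, with the vials visible below it at crop (600,290). Next I'll carry it smoothly to the mat.

>>> send_rows([
  [[1, -0.076, -0.045, 0, 0], [1, -0.152, -0.09, 0, 0], [1, -0.228, -0.135, 0, 0], [1, -0.304, -0.18, 0, 0], [1, -0.38, -0.225, 0, 0], [1, -0.38, -0.225, 0, 0], [1, -0.38, -0.225, 0, 0], [1, -0.38, -0.225, 0, 0]],
])

```text
clock: 14.85
position: [0.5847, 0.2109, 0.4085]
ee_rot: [3.141, 0.0, 1.95]
ft_force: [0.6, -0.3, -5.1]
finger_gap: 0.024
grasp_force: 34.7
```

>>> send_rows([
  [[1, -0.38, -0.225, 0, 0], [1, -0.38, -0.225, 0, 0], [1, -0.38, -0.225, 0, 0], [1, -0.38, -0.225, 0, 0], [1, -0.38, -0.225, 0, 0], [1, -0.38, -0.225, 0, 0], [1, -0.38, -0.225, 0, 0], [1, -0.38, -0.225, 0, 0]],
])

```text
clock: 15.65
position: [0.5684, 0.1065, 0.4083]
ee_rot: [3.142, 0.0, 1.951]
ft_force: [0.3, -0.2, -6.2]
finger_gap: 0.0237
grasp_force: 34.7
```

>>> send_rows([
  [[1, -0.38, -0.225, 0, 0], [1, -0.38, -0.225, 0, 0], [1, -0.38, -0.225, 0, 0], [1, -0.38, -0.225, 0, 0], [1, -0.304, -0.18, 0, 0], [1, -0.228, -0.135, 0, 0], [1, -0.152, -0.09, 0, 0], [1, -0.076, -0.045, 0, 0]],
])

```text
clock: 16.45
position: [0.5563, 0.0286, 0.4084]
ee_rot: [3.142, -0.0, 1.95]
ft_force: [-0.3, 0.9, -4.8]
finger_gap: 0.024
grasp_force: 34.7
```

>>> send_rows([
  [[1, 0, 0, 0, 0], [1, 0, 0, 0, 0], [1, 0, 0, 0, 0]],
])

```text
clock: 16.75
position: [0.5564, 0.0295, 0.4083]
ee_rot: [3.142, -0.0, 1.951]
ft_force: [0.1, -0.7, -5.6]
finger_gap: 0.024
grasp_force: 34.7
```

```bash
python3 - <<'E'
from h import *
s=robot.sense(); print(s["clock"],s["position"],np.degrees(s["ee_rot"]),s["ft_force"])
zt=s["position"][2]-.2587-.046+.011; print("disc top",zt)
for n in("scene","wrist"):
    f=cam(n); h=cv2.cvtColor(f["frame"],cv2.COLOR_RGB2HSV); m=cv2.inRange(h,(100,120,40),(125,255,255))
    c=max(cv2.findContours(m,0,1)[0],key=cv2.contourArea)[:,0]; P=(onz(f,c,zt)[:,:2]*1000).astype(np.float32)
    hull=cv2.convexHull(P); print(n,cv2.fitEllipse(hull),cv2.minEnclosingCircle(P))
E
```

```text
16.75 [0.55635865 0.02947164 0.40831228] [ 1.79996412e+02 -1.02070422e-02  1.11803823e+02] [ 0.0657377  -0.69059109 -5.57822764]
disc top 0.1146122779847055
scene ((558.0618896484375, 29.077213287353516), (137.36976623535156, 140.04263305664062), 97.86698150634766) ((558.5313720703125, 28.580448150634766), 70.16130065917969)
wrist ((554.8872680664062, 30.202346801757812), (136.28195190429688, 137.5124053955078), 78.63253021240234) ((554.9590454101562, 30.468948364257812), 68.85449981689453)
```

>>> send_rows([
  [[1, 0, 0, 0.2, 0], [1, 0, 0, 0.4, 0], [1, 0, 0, 0.5, 0], [1, 0, 0, 0.5, 0], [1, 0, 0, 0.5, 0], [1, 0, 0, 0.4, 0], [1, 0, 0, 0.3, 0], [1, 0, 0, 0.15, 0]],
])

```text
clock: 17.65
position: [0.556, 0.029, 0.3184]
ee_rot: [-3.14, -0.001, 1.951]
ft_force: [-0.5, 0.9, -6.5]
finger_gap: 0.0237
grasp_force: 34.7
```

>>> send_rows([
  [[1, 0, 0, 0.06, 0], [1, 0, 0, 0.05, 0], [1, 0, 0, 0.05, 0], [1, 0, 0, 0.05, 0], [1, 0, 0, 0.05, 0], [1, 0, 0, 0.05, 0], [1, 0, 0, 0.05, 0], [1, 0, 0, 0, 0]],
])

```text
clock: 18.45
position: [0.5563, 0.0291, 0.3088]
ee_rot: [-3.141, -0.0, 1.951]
ft_force: [0.2, 0.4, -5.4]
finger_gap: 0.024
grasp_force: 34.7
```

>>> send_rows([
  [[1, 0, 0, 0.06, 0], [1, 0, 0, 0.06, 0], [1, 0, 0, 0.1, 0], [1, 0, 0, 0.1, 0], [1, 0, 0, 0, 0]],
])

```text
clock: 18.95
position: [0.5561, 0.0291, 0.2988]
ee_rot: [-3.141, -0.0, 1.951]
ft_force: [-0.4, -0.1, -3.3]
finger_gap: 0.0237
grasp_force: 34.7
```

```bash
python3 - <<'E'
from h import *
s=robot.sense(); print(s["clock"],s["position"],np.degrees(s["ee_rot"]),s["ft_force"])
for n in("scene","wrist"):
    f=cam(n); h=cv2.cvtColor(f["frame"],cv2.COLOR_RGB2HSV); m=cv2.inRange(h,(100,120,40),(125,255,255))
    c=max(cv2.findContours(m,0,1)[0],key=cv2.contourArea)[:,0]; P=(onz(f,c,.015)[:,:2]*1000).astype(np.float32)
    print(n,cv2.minEnclosingCircle(P))
    if n=="scene": save(f,"s6.png",(190,110,350,270),3)
E
```

```text
18.95 [0.55613151 0.02906226 0.29884036] [-1.79957718e+02 -1.73079892e-02  1.11771813e+02] [-0.35420274 -0.13625449 -3.30506697]
scene ((558.0987548828125, 28.83814811706543), 69.65151977539062)
wrist ((554.5509033203125, 30.08878517150879), 68.61917114257812)
```

View pics/s6.png

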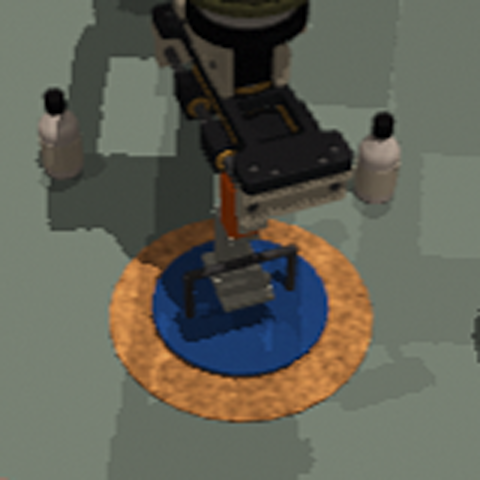

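The lid rests in the middle of the mat and its weight is off the hook. The lifter foot is free under the bail. Next: lower 13 mm, back out and rise.

>>> send_rows([
  [[1, 0, 0, 0.15, 0], [1, 0, 0, 0.15, 0], [1, 0, 0, 0.13, 0], [1, 0, 0, 0, 0], [1, 0, 0, 0, 0]],
])

```text
clock: 19.55
position: [0.5562, 0.0291, 0.2863]
ee_rot: [-3.141, -0.0, 1.951]
ft_force: [0.2, -0.0, -2.5]
finger_gap: 0.0236
grasp_force: 34.7
```

>>> send_rows([
  [[1, 0, -0.15, 0, 0], [1, 0, -0.3, 0, 0], [1, 0, -0.35, 0, 0], [1, 0, -0.35, 0, 0], [1, 0, -0.35, 0, 0], [1, 0, -0.3, 0, 0], [1, 0, -0.2, 0, 0], [1, 0, 0, 0, 0]],
])

```text
clock: 20.35
position: [0.4999, 0.0065, 0.2866]
ee_rot: [3.142, 0.0, 1.95]
ft_force: [1.0, -0.0, -3.8]
finger_gap: 0.024
grasp_force: 34.7
```

>>> send_rows([
  [[1, 0, 0, -0.3, 0], [1, 0, 0, -0.7, 0], [1, 0, 0, -0.9, 0], [1, 0, 0, -0.9, 0], [1, 0, 0, -0.8, 0], [1, 0, 0, -0.6, 0], [1, 0, 0, -0.2, 0], [1, 0, 0, 0, 0]],
])

```text
clock: 21.15
position: [0.501, 0.0069, 0.4199]
ee_rot: [3.139, 0.001, 1.951]
ft_force: [-0.2, -0.3, -3.3]
finger_gap: 0.0239
grasp_force: 34.7
```

```bash
python3 - <<'E'
from h import *
s=robot.sense(); y=s["ee_rot"][2]; print(s["clock"],s["position"],np.degrees(s["ee_rot"]),s["ft_force"],s["qpos"])
d=np.array([.5815,-.2555])-s["position"][:2]; X=np.array([np.cos(y),np.sin(y)]);Y=np.array([np.sin(y),-np.cos(y)])
print("shares",d@X/.03,d@Y/.03,"turn",(np.degrees(y)-54.8)/5)
for n in("scene","top"):
    f=cam(n); h=cv2.cvtColor(f["frame"],cv2.COLOR_RGB2HSV); m=cv2.inRange(h,(100,120,40),(125,255,255))
    c=max(cv2.findContours(m,0,1)[0],key=cv2.contourArea)[:,0]; P=(onz(f,c,.015)[:,:2]*1000).astype(np.float32)
    print(n,cv2.minEnclosingCircle(P))
E
```

```text
21.15 [0.50104468 0.00688395 0.41986358] [1.79873863e+02 6.31948907e-02 1.11781290e+02] [-0.15271672 -0.25362953 -3.25045666] [-8.86212375e-02 -1.47231312e-01  1.73681731e+00  1.06620103e-05
  1.54954433e+00 -4.68777895e-01]
shares -9.116857097596519 -0.755000732035376 turn 11.396258043146393
scene ((557.6707763671875, 28.31330108642578), 70.29686737060547)
top ((518.3409423828125, 68.04216003417969), 39.97039794921875)
```

>>> send_rows([
  [[1, -0.4, -0.03, 0, 0], [1, -0.8, -0.07, 0, 0], [1, -0.9, -0.075, 0, 0], [1, -0.9, -0.075, 0, 0], [1, -0.9, -0.075, 0, 0], [1, -0.9, -0.075, 0, 0], [1, -0.9, -0.075, 0, 0], [1, -0.9, -0.075, 0, 0]],
])

```text
clock: 22.05
position: [0.5587, -0.1852, 0.417]
ee_rot: [-3.14, -0.001, 1.95]
ft_force: [0.7, -0.2, -3.6]
finger_gap: 0.0237
grasp_force: 34.7
```

>>> send_rows([
  [[1, -0.9, -0.075, 0, 0], [1, -0.9, -0.075, 0, 0], [1, -0.5, -0.075, 0, 0], [1, -0.22, -0.05, 0, 0], [1, 0, 0, 0, 0.9], [1, 0, 0, 0, 0.9], [1, 0, 0, 0, 0.9], [1, 0, 0, 0, 0.9]],
])

```text
clock: 22.85
position: [0.579, -0.2558, 0.4182]
ee_rot: [-3.141, -0.001, 1.634]
ft_force: [-0.2, 0.4, -2.2]
finger_gap: 0.0234
grasp_force: 34.7
```

>>> send_rows([
  [[1, 0, 0, 0, 0.9], [1, 0, 0, 0, 0.9], [1, 0, 0, 0, 0.9], [1, 0, 0, 0, 0.9], [1, 0, 0, 0, 0.9], [1, 0, 0, 0, 0.9], [1, 0, 0, 0, 0.9], [1, 0, 0, 0, 0.9]],
])

```text
clock: 23.65
position: [0.579, -0.2557, 0.4182]
ee_rot: [-3.141, -0.0, 1.006]
ft_force: [0.4, -0.9, -2.3]
finger_gap: 0.024
grasp_force: 34.7
```

>>> send_rows([
  [[1, 0, 0, 0.4, 0.6], [1, 0, 0, 0.7, 0], [1, 0, 0, 0.9, 0], [1, 0, 0, 0.9, 0], [1, 0, 0, 0.9, 0], [1, 0, 0, 0.7, 0], [1, 0, 0, 0.3, 0], [1, 0, 0, 0, 0]],
])

```text
clock: 24.45
position: [0.5784, -0.2557, 0.2728]
ee_rot: [-3.138, 0.0, 0.956]
ft_force: [-0.0, -0.3, -1.6]
finger_gap: 0.0239
grasp_force: 34.7
```

Lower the last ~15 mm slowly.

>>> send_rows([
  [[1, 0, 0, 0.15, 0], [1, 0, 0, 0.12, 0], [1, 0, 0, 0.06, 0], [1, 0, 0, 0.05, 0], [1, 0, 0, 0.04, 0], [1, 0, 0, 0.03, 0], [1, 0, 0, 0, 0], [1, 0, 0, 0, 0]],
])

```text
clock: 25.25
position: [0.5791, -0.2565, 0.2611]
ee_rot: [3.142, 0.0, 0.956]
ft_force: [0.0, -0.3, -2.9]
finger_gap: 0.0237
grasp_force: 34.7
```

>>> send_rows([
  [[1, 0, 0, 0.03, 0], [1, 0, 0, 0.03, 0], [1, 0, 0, 0.02, 0], [1, 0, 0, 0, 0], [1, 0, 0, 0, 0]],
])

```text
clock: 25.75
position: [0.5791, -0.2565, 0.2587]
ee_rot: [3.142, 0.0, 0.956]
ft_force: [0.3, 0.6, -1.0]
finger_gap: 0.0238
grasp_force: 34.7
```

>>> send_rows([
  [[1, 0, 0, 0.02, 0], [1, 0, 0, 0, 0], [0.4, 0, 0, 0, 0], [0.1, 0, 0, 0, 0], [-0.2, 0, 0, 0, 0], [-0.2, 0, 0, 0, 0], [-0.2, 0, 0, 0, 0], [-0.2, 0, 0, 0, 0]],
])

```text
clock: 26.55
position: [0.5791, -0.2565, 0.258]
ee_rot: [-3.142, 0.0, 0.956]
ft_force: [0.7, 0.2, 1.3]
finger_gap: 0.0552
grasp_force: 0.0
```

>>> send_rows([
  [[-0.2, 0, 0, -0.2, 0], [-0.2, 0, 0, -0.5, 0], [-0.2, 0, 0, -0.9, 0], [-0.2, 0, 0, -0.9, 0], [-0.2, 0, 0, -0.9, 0], [-0.2, 0, 0, -0.9, 0], [-0.2, 0, 0, -0.5, 0], [-0.2, 0, 0, 0, 0]],
])

```text
clock: 27.35
position: [0.5797, -0.2567, 0.4062]
ee_rot: [3.135, -0.001, 0.956]
ft_force: [1.4, -0.3, -0.1]
finger_gap: 0.0559
grasp_force: 0.0
```

```bash
python3 - <<'E'
from h import *
s=robot.sense(); print(s["clock"],s["position"],s["ft_force"],s["finger_gap"])
S,T=cam("scene"),cam("top")
cv2.imwrite("pics/fin.png",np.hstack([S["frame"][100:310,90:440,::-1],cv2.resize(T["frame"][100:320,80:430,::-1],(350,210))]))
E
```

```text
27.35 [ 0.57969939 -0.25673934  0.40623335] [ 1.38924216 -0.32203226 -0.14957485] 0.0559173688410865
```

View pics/fin.png

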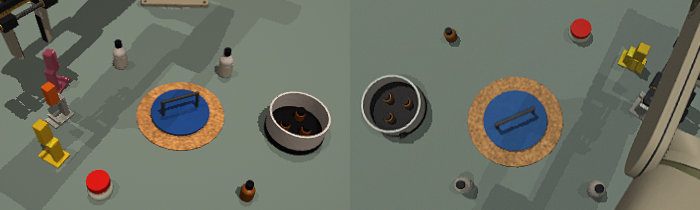

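The picture shows the bath open at (297,122), the lid in the middle of the mat at (180,110), the lifter upright at (58,103), and the bystanders where they were.

```bash
python3 -c "from cell import robot; print(robot.job_done())"
```

```text
the job is handed in; nothing more can be done
None
```

The job is done and handed in at about 27 s: the lid is level on the middle of the mat, the bath is open, and the lifter stands upright on the desk, clear of the lid.

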